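# Fit the upper tier of the vegetable stand

### The job

Put the upper tier back on the two-tier vegetable stand: take the white tray that has a hole in each corner by its wooden handle and lower it over the stand so that all four posts come up through the four corner holes and it lies flat on the stand's wire rails, then let go. Lower it all the way down rather than dropping it, and leave the plain white tray without holes and the tin in the stand where they are.

Things in the scene. Friction and masses are not known exactly. Their poses are not given: they have to be found in the camera images.
- tier_tray: Upper tier: loose white tray 190 (x) x 140 (y) mm, rim 18 high, 250 to 450 g. A 32 mm through hole in each corner, centred at x +-70, y +-45 mm. Wooden handle bar over the middle: 90 long in x, 18 thick in y, 22 high, centre 68 mm above the underside, on two steel stems at x +-32 mm. Fits the stand either way round. Origin: centre of underside, z up.
- plain_tray: Another tray of the same size, white, with the same handle bar but in black plastic, and with NO holes; it does not belong to the stand and stays where it is. Origin: centre of the underside, z up.
- stand: Fixed stand: wooden lower tray 190 (x) x 140 (y) x 26 mm; four upright dark steel posts, 8 mm thick, round tips, at x +-70, y +-45 mm, tips at z = 102 mm. Dark wire rails join the posts, top at z = 76 mm: the upper tier's underside rests there. A garlic bulb (66 mm high) sits fixed in the lower tray. Origin: centre of underside on the worktop; z up.
- tin: Green food tin, 75 mm across and 58 mm high, standing loose in the stand's lower tier, below the rails, about 34 mm from the stand's centre on its -x side; it stays there. Origin: centre of its underside.

How it is judged (in metres and radians):
On the way:
1. the tray with the holes is lifted clear of the worktop (height (world z) of tier_tray above 0.09 m), for 0.1 s.
At the end, for the whole second after the job is handed in: The holed tray rests level (3 degrees) on the rails, underside 71 to 81 mm above the stand's origin, within 18 mm and 15 degrees of the stand (either way round), each post through its corner hole; the plain tray and the tin are within 30 mm of where they were (z of tier_tray in the frame of stand between 0.071 and 0.081 m and horizontal distance between tier_tray and stand below 0.018 m and angle between the x axis of tier_tray and the x axis of stand, either way round below 0.26 rad and angle between tier_tray's own z axis and vertical below 0.06 rad and linear speed of tier_tray below 0.02 m/s and distance of each of plain_tray, tin from where it was at the start of the episode below 0.03 m); the robot touches nothing.
It fails at once if the tray with holes is dropped onto the stand (faster than 0.5 m/s near its seat) (horizontal distance between tier_tray and stand below 0.05 m and z of tier_tray in the frame of stand below 0.102 m and linear speed of tier_tray above 0.5 m/s).
It fails at once if the plain tray is moved by more than 30 mm (distance of plain_tray from where it was at the start of the episode above 0.03 m).
It fails at once if the tin in the stand is moved by more than 30 mm (distance of tin from where it was at the start of the episode above 0.03 m).
It also fails if it takes over 35 s, if anything falls off the work surface, if the arm or the gripper's body presses on something with over 40 N, if the wrist force passes 120 N, or if a joint passes its speed limit or range.

### The arm

A 6-joint arm with a two-finger parallel gripper is mounted at the origin on a cart in front of the work surface, level with it; the furniture and walls round the work are solid. World frame = base frame: x ahead of the robot, y to its left, z up, the work surface at z = 0. Lengths are in m, angles in degrees, forces in N, time in s.
With the tool pointing down it reaches from about 0.35 to 0.875 m from the base axis. Payload 4.2 kg.
Tool frame: the origin (TCP) lies midway between the tips of the shut fingers; the grasp point (between the pads) lies 19 mm behind it; z points along the fingers, y is the line along which they close (so a half turn about z gives the same grasp; the last joint's range is limited). The gripper opens to 87 mm and grips with 3 to 60 N. Pads are 19 mm wide; open, the fingers measure 117 mm over their backs; the gripper's body (75 mm by 190 mm) begins 51 mm behind the grasp point.
Start: joints at [-59.668, 22.042, 0.453, 0, -68.411, -14.817], TCP at [0.167, -0.602, 0.223] pointing down, gripper open.
Joint ranges: [-179.83, 179.83], [-69.29, 118.12], [-61.27, 80.66], [-181.25, 117.63], [-171.15, -9.14], [-177.46, 177.46]. Speed limits (degrees/s): [159.86, 159.86, 180, 180, 180, 180].

### API

Orientations are given as a 3x3 rotation matrix whose columns are the frame's x, y, z axes.
In Python, from station import r, cams, sense gives the robot as it stands (r), with the cameras (cams) and the readings as plain functions.
- The arm moves only by the tool move_tool, called after "Emit:" by a JSON object that holds its "op" and its "data", one argument or row to a line. Schema: {"type":"object","properties":{"segments":{"type":"array","items":{"type":"number"},"minItems":7,"maxItems":56},"only":{"type":"string"},"quiet":{"type":"boolean"},"lines":{"type":"string"}},"required":["segments"],"additionalProperties":false}. segments is one flat list of numbers that holds 1 to 8 rows one after another, with no inner brackets; each row has 7 numbers: the opening from 0.0 (shut) to 1.0 (fully open), then dx, dy, dz in cm, then a rotation vector rx, ry, rz in degrees; each row is the pose to reach, as a shift and turn from the pose commanded when the call began, along the tool's axes at that moment; what a row does not reach only later rows make up. A row lasts 1/10 s, in which the tool goes at most 0.05 m and 8.59 degrees, less where a joint would pass 70% of its speed; a pose out of reach is approached as far as the arm can. The fingers move at their own pace and stop on an object; the grip force is fixed at half the most. Time passes only in rows, so rows that do not move let the fingers close. The tool returns the time, the measured TCP pose, the force, the opening and the grip force at its end. only (a regular expression) keeps the lines of the reply that match it, lines (a string "A,B") keeps lines A to B, and quiet returns only ok. Input that does not fit is refused with a message, and nothing moves.
- sense(): the state, without advancing time (a new reading comes with each control period).
- cams.capture(name): name is "side" or "top"; returns a dict with "pixels" (420x560x3 uint8, red, green, blue), "z_map" (420x560 float32, m along the optical axis (not along the pixel's ray), 0 where there is no reading), "K" (3x3 intrinsics, pixels), "world_from_camera" (4x4, takes a point from camera to world coordinates). Camera axes: x right, y up, looking along -z (the intrinsics and any distortion apply to the point x, -y, -z); pixel columns grow to the right and rows downward; lengths in m; the calibration is good to about 2 mm. A picture is of the moment at which its call begins.
- r.finish_job(): hands the job in; it is judged then, once.
The state is a dict: "time_s": time; "joints": joint angles; "joint_velocities": joint speeds; "effort": joint torques, N m; "tcp_pos": TCP position; "ee_rot": TCP orientation; "wrist_force": force on the tool from outside, world axes, zero at the start; "moment": the same for the moment, N m; "gripper_width": opening from 0.0 (shut) to 1.0 (fully open); "gripper_force": force on a finger pad.
Only numpy, scipy, OpenCV 4.12 (cv2) and the standard library are available. Lean on these libraries where they do the work, as an engineer would, in place of code of your own. Each camera call takes 0.05 s, during which the arm holds its last target. There are 200 camera calls.

## Working session

There is one attempt and no reset: what is moved stays moved. The work goes in short steps, Python scripts to look and compute and a tool call to move; the robot and the scene stay as the last step left them, time stands still between calls to the robot, and variables do not carry over. Pictures are saved under pics/ and viewed, at most 10 in all, crops included, and the job is handed in when it is done.

```bash
ls; mkdir -p pics
```

Run:
```python
from station import r, cams, sense
import cv2,numpy as np
s=sense();print(s['time_s'],s['tcp_pos'],s['ee_rot'])
for n in("top","side"):
    c=cams.capture(n);cv2.imwrite(f"pics/{n}0.png",c["pixels"][:,:,::-1]);np.savez(f"{n}0.npz",**c)
    print(n,c["K"],c["world_from_camera"],(c["z_map"]>0).mean())
```

```text
pics
station.py
0.0 [ 0.1670468  -0.60163457  0.22146146] [[-9.63603886e-01 -2.67333276e-01 -6.86064612e-04]
 [-2.67334135e-01  9.63601651e-01  2.07813494e-03]
 [ 1.05538372e-04  2.18590739e-03 -9.99997605e-01]]
top [[469.14799529   0.         280.62940804]
 [  0.         469.14799529 197.20698567]
 [  0.           0.           1.        ]] [[-0.02801996  0.99586743 -0.0863883   0.33932868]
 [-0.9995698  -0.02716486  0.01105829  0.0135422 ]
 [ 0.00866586  0.08666099  0.99620017  1.10522019]
 [ 0.          0.          0.          1.        ]] 0.9963775510204081
side [[506.50547421   0.         284.40027773]
 [  0.         506.50547421 205.4592393 ]
 [  0.           0.           1.        ]] [[-0.8485133   0.32467832 -0.41786261  0.01689357]
 [-0.52884746 -0.49255129  0.69116828  0.68906391]
 [ 0.01858859  0.80745106  0.58964163  0.62152636]
 [ 0.          0.          0.          1.        ]] 0.9959906462585034
```

View pics/top0.png

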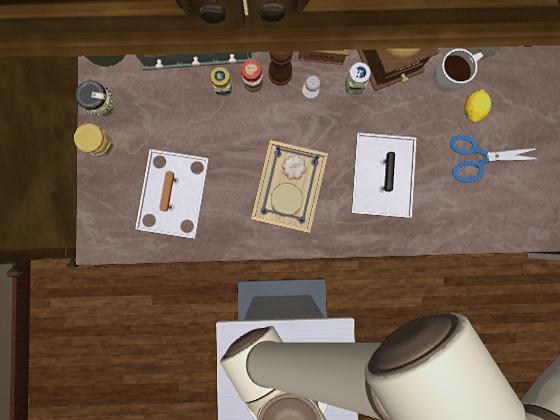

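View pics/side0.png

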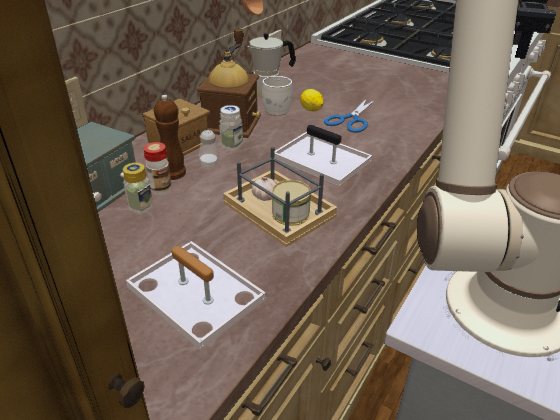

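The top view shows the holed tray with its orange handle at about (167,191) and holes at (160,161), (197,168), (149,220) and (186,226). The stand is at about (290,187), with post tips near (272,150), (318,158), (262,212) and (310,220). The plain tray is at (384,175). The side view shows the same objects: handle (192,262), stand (280,195).

Create h.py:
```python
import numpy as np,cv2
def pts(c,m):
    v,u=np.nonzero(m&(c["z_map"]>0));z=c["z_map"][v,u];K=c["K"]
    p=np.c_[(u-K[0,2])/K[0,0]*z,-(v-K[1,2])/K[1,1]*z,-z];W=c["world_from_camera"]
    return p@W[:3,:3].T+W[:3,3],u,v
def ray(c,u,v):
    K=c["K"];W=c["world_from_camera"]
    return W[:3,3],W[:3,:3]@np.array([(u-K[0,2])/K[0,0],-(v-K[1,2])/K[1,1],-1])
def plane(c,u,v,z):
    o,d=ray(c,u,v);return o+d*(z-o[2])/d[2]
def tri(a,ua,b,ub):
    o,d=ray(a,*ua);p,e=ray(b,*ub)
    t=np.linalg.lstsq(np.c_[d,-e],p-o,rcond=None)[0]
    q,w=o+t[0]*d,p+t[1]*e;return (q+w)/2,np.linalg.norm(q-w)
def box(m,u0,u1,v0,v1):
    k=np.zeros_like(m);k[v0:v1,u0:u1]=m[v0:v1,u0:u1];return k
def handle(c,bx):
    h=cv2.cvtColor(c["pixels"],cv2.COLOR_RGB2HSV)
    return box((h[...,1]>130)&(h[...,2]>90)&(h[...,0]<18),*bx)
```

Run:
```python
from h import *
T=dict(np.load("top0.npz"));S=dict(np.load("side0.npz"))
np.set_printoptions(precision=4,suppress=True)
cs=[]
for n,c,bx in(("top",T,(155,180,165,215)),("side",S,(165,222,240,285))):
    m=handle(c,bx);p,u,v=pts(c,m);p=p[p[:,2]>.05];(r0,s,a)=cv2.minAreaRect(np.c_[u,v].astype(np.float32))
    cs.append(r0);q=p[p[:,2]>np.percentile(p[:,2],60)-.004]
    R=cv2.minAreaRect((q[:,:2]*1000).astype(np.float32))
    print(n,m.sum(),r0,"z",np.percentile(p[:,2],[2,50,98]),"rect mm",R, 'box', cv2.boxPoints(R).round().tolist())
print("tri handle",tri(T,cs[0],S,cs[1]))
# holes: non-white blobs within tray
g=T["pixels"].min(2); w=box(g>150,125,215,140,245)
cnt=max(cv2.findContours(w.astype(np.uint8),0,2)[0],key=cv2.contourArea)
print("tray rect px",cv2.minAreaRect(cnt))
hull=np.zeros_like(g);cv2.drawContours(hull,[cv2.convexHull(cnt)],0,1,-1)
n,l,st,ce=cv2.connectedComponentsWithStats(((hull>0)&~w).astype(np.uint8))
H=[]
for i in range(1,n):
    if st[i,4]>60: 
        q=plane(T,*ce[i],.002);print(st[i],ce[i],q)
# stand: dark pixels by depth
for n,c,bx in(("top",T,(250,330,138,235)),("side",S,(220,340,140,245))):
    p,u,v=pts(c,box(np.ones((420,560),bool),*bx))
    k=p[:,2]>.088; k2=(p[:,2]>.068)&(p[:,2]<.082)
    print(n,"tall",k.sum(),"rails",k2.sum(),"zmax",p[:,2].max())
    im=np.zeros((420,560),np.uint8);im[v[k],u[k]]=1
    nn,l,st,ce=cv2.connectedComponentsWithStats(im)
    for i in range(1,nn):
        P=pts(c,l==i)[0];print(st[i,4],ce[i],P.mean(0),P[:,2].max())
# tray floor heights
p,u,v=pts(T,hull>0);print("tray z hist",np.percentile(p[:,2],[5,25,50,75,95]))
```

Run:
```python
import cv2
a=cv2.imread('pics/top0.png')[135:250,120:340];b=cv2.imread('pics/side0.png')[135:250,180:360]
cv2.imwrite('pics/crop.png',cv2.vconcat([cv2.resize(a,(570,298),interpolation=2),cv2.resize(b,(570,298),interpolation=2)]))
```

```text
top 273 (166.3400115966797, 190.8800048828125) z [0.0713 0.0775 0.0821] rect mm ((449.4822692871094, 252.60902404785156), (16.37580108642578, 85.54020690917969), 80.40861511230469) box [[406.0, 252.0], [490.0, 237.0], [493.0, 254.0], [409.0, 268.0]]
side 591 (192.02078247070312, 262.97186279296875) z [0.065  0.0778 0.0813] rect mm ((448.4013671875, 256.1268615722656), (16.9077205657959, 87.42696380615234), 79.30672454833984) box [[404.0, 256.0], [490.0, 240.0], [493.0, 256.0], [407.0, 273.0]]
tri handle (array([0.4497, 0.2544, 0.0689]), np.float64(0.0009921641818728486))
tray rect px ((171.3918914794922, 193.14865112304688), (60.33442687988281, 82.3638916015625), 9.462322235107422)
[138 151  18  76 105] [144.9524 187.5333] [0.4666 0.3206 0.002 ]
[153 156  13  12 132] [159.  161.5] [0.5278 0.2872 0.002 ]
[190 161  14  13 134] [196.7015 167.2164] [0.5117 0.1981 0.002 ]
[159 171  18  41 380] [166.7421 190.9553] [0.4571 0.2694 0.002 ]
[142 214  14  13 139] [148.6475 219.8705] [0.3901 0.3122 0.002 ]
[180 220  14  13 137] [186.6861 225.8686] [0.3736 0.2233 0.002 ]
top tall 54 rails 542 zmax 0.10491946906468241
14 [277.2857 146.5   ] [0.5372 0.0065 0.0996] 0.10491946906468241
15 [317.4    155.9333] [ 0.5144 -0.08    0.0983] 0.10355914999461069
12 [262.5833 208.75  ] [0.4027 0.0418 0.0994] 0.10180880912844881
13 [303.1538 218.4615] [ 0.3795 -0.0446  0.1002] 0.104220385159006
side tall 120 rails 637 zmax 0.10437535404824083
27 [272.3704 149.8519] [ 0.5133 -0.0788  0.096 ] 0.10437535404824083
29 [238.4483 164.6207] [0.5366 0.0079 0.0966] 0.10375448045320934
30 [321.5333 177.4   ] [ 0.3781 -0.043   0.0961] 0.10282288841544529
34 [287.5    195.2353] [0.4009 0.0439 0.0964] 0.10277705923454772
tray z hist [-0.0013  0.0037  0.0058  0.0088  0.0755]
```

View pics/crop.png

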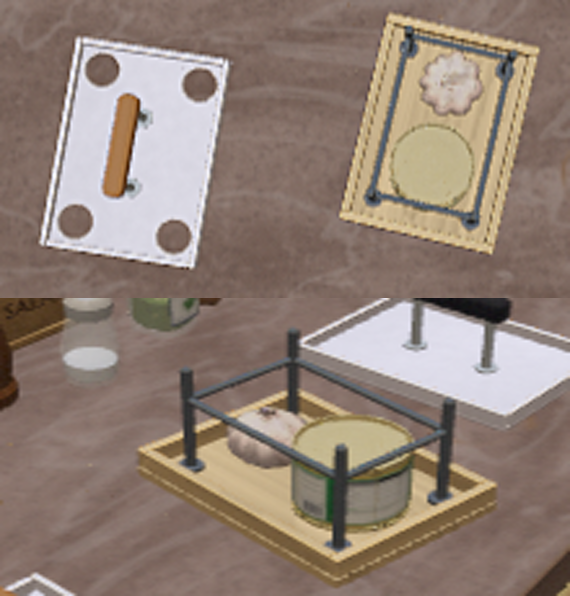

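The crop confirms the hole and post blobs. All checks agree with the stated sizes:

| Item | Centre (m) | Yaw | Check |
|---|---|---|---|
| Holes (tray) | (0.451, 0.255) | -10.3° | spacing 140 x 90 mm |
| Handle | (0.449, 0.2545) | about -10° | triangulated height 69 mm |
| Posts (stand) | (0.458, -0.018) | -14.8° | spacing 139 x 90 mm, tips about 0.103 |

I'll move by way of (0.45, -0.17) to stay inside the reach.

The manual's scale: shifts go in cm. Converting my numbers, -0.296 m is -29.6, -0.259 m is -25.9.

Emit:
{"op": "move_tool", "data": {
  "segments": [1,-3.7,3,0,0,0,3,1,-7.4,6,0,0,0,6,1,-11.1,9,0,0,0,9,1,-14.8,12,0,0,0,12,1,-18.5,15,0,0,0,15,1,-22.2,18,0,0,0,18,1,-25.9,21,0,0,0,21,1,-29.6,24,0,0,0,24]
}}

```text
time_s: 0.9
tcp_pos: [0.3888, -0.2899, 0.2224]
ee_rot: [[-0.989, 0.15, -0.0], [0.15, 0.989, 0.0], [0.0, 0.0, -1.0]]
wrist_force: [0.6, -0.3, 0.6]
gripper_width: 1.0
gripper_force: 0.0
```

Add to h.py:
```python
def go(x,y,z,yaw):
    "print shift and turn in tool axes to reach a TCP position; yaw = angle of tool y in world"
    from station import r, cams, sense
    from scipy.spatial.transform import Rotation as Ro
    s=sense();R=np.array(s["ee_rot"]);a=np.radians(yaw)
    Y=np.array([np.cos(a),np.sin(a),0]);Z=np.array([0,0,-1.]);G=np.c_[np.cross(Y,Z),Y,Z]
    print("t",s["time_s"],"at",np.round(s["tcp_pos"],4),"yaw",np.degrees(np.arctan2(R[1,1],R[0,1])).round(2),"F",np.round(s["wrist_force"],1),"w",s["gripper_width"],"j",np.round(s["joints"],0))
    print("shift",(R.T@(np.array([x,y,z])-s["tcp_pos"])).round(4),"rot",Ro.from_matrix(R.T@G).as_rotvec(degrees=True).round(2))
```

```bash
python3 -c "from h import *;go(.450,.255,.15,79.8)"
```

```text
t 0.9 at [ 0.3888 -0.2899  0.2224] yaw 81.39 F [ 0.6 -0.3  0.6] w 1.0001622297533723 j [-17.   8. -19.  -0. -63. -81.]
shift [0.021  0.5479 0.0725] rot [ 0.01 -0.01  1.59]
```

Scaled: 0.05 m is 5, 0.02 m is 2.

Emit:
{"op": "move_tool", "data": {
  "segments": [1,0.2,5,0,0,0,0,1,0.5,10,0,0,0,0,1,0.8,15,0,0,0,0,1,1,19.9,0,0,0,1,1,1.3,24.9,0,0,0,1.6,1,1.5,29.9,0,0,0,1.6,1,1.8,34.9,0,0,0,1.6,1,2,39.9,0,0,0,1.6]
}}

```text
time_s: 1.7
tcp_pos: [0.4266, 0.1076, 0.2226]
ee_rot: [[-0.985, 0.175, 0.0], [0.175, 0.985, 0.0], [-0.0, 0.0, -1.0]]
wrist_force: [1.3, 0.6, -0.5]
gripper_width: 1.002
gripper_force: 0.0
```

```bash
python3 -c "from h import *;go(.450,.255,.12,79.8)"
```

```text
t 1.7 at [0.4266 0.1076 0.2226] yaw 79.95 F [ 1.3  0.6 -0.5] w 1.0020419684004744 j [  35.    4.  -24.   -0.  -62. -135.]
shift [0.0027 0.1492 0.1026] rot [0.01 0.   0.15]
```

Scaled: 0.149 m is 14.9, 0.13 m is 13.

Emit:
{"op": "move_tool", "data": {
  "segments": [1,0,4.5,0,0,0,0,1,0.1,9,1,0,0,0,1,0.2,13,3,0,0,0,1,0.3,14.9,6,0,0,0,1,0.3,14.9,10,0,0,0,1,0.3,14.9,10.2,0,0,0,1,0.3,14.9,10.2,0,0,0]
}}

```text
time_s: 2.4
tcp_pos: [0.4502, 0.2523, 0.1203]
ee_rot: [[-0.985, 0.175, -0.001], [0.175, 0.985, -0.002], [0.001, -0.002, -1.0]]
wrist_force: [0.1, 0.2, -0.1]
gripper_width: 1.0
gripper_force: 0.0
```

Run:
```python
from h import *
from station import r, cams, sense
go(.450,.255,.049,79.8)
for n in("top","side"):
    c=cams.capture(n);a=c["pixels"][:,:,::-1]
    cv2.imwrite(f"pics/{n}1.png",a[120:360,60:340] if n=="side" else a)
```

```text
t 2.4 at [0.4502 0.2523 0.1203] yaw 79.94 F [ 0.1  0.2 -0.1] w 0.9997691887677005 j [  47.   17.  -23.    0.  -50. -147.]
shift [0.0007 0.0028 0.0713] rot [-0.14 -0.05  0.14]
```

View pics/side1.png

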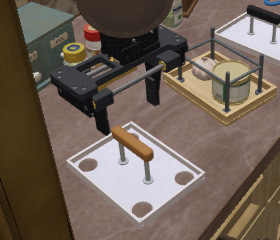

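The crop shows the open fingers at (102,120) and (152,90), straddling the handle at (132,142) from above. I'll go down 71 mm and close.

Scaled: 0.071 m is 7.1, 0.05 m is 5.

Emit:
{"op": "move_tool", "data": {
  "segments": [1,0,0.2,2.5,0,0,0,1,0,0.2,5,0,0,0,1,0,0.2,7.1,0,0,0,1,0,0.2,7.1,0,0,0,0.1,0,0.2,7.1,0,0,0,0,0,0.2,7.1,0,0,0,0,0,0.2,7.1,0,0,0,0,0,0.2,7.1,0,0,0]
}}

```text
time_s: 3.3
tcp_pos: [0.4512, 0.2552, 0.0506]
ee_rot: [[-0.985, 0.175, 0.002], [0.175, 0.985, 0.002], [-0.001, 0.002, -1.0]]
wrist_force: [0.1, 1.1, -1.0]
gripper_width: 0.721
gripper_force: 0.0
```

Emit:
{"op": "move_tool", "data": {
  "segments": [0,0,0,0,0,0,0,0,0,0,0,0,0,0,0,0,0,0,0,0,0]
}}

```text
time_s: 3.6
tcp_pos: [0.4508, 0.2548, 0.0496]
ee_rot: [[-0.985, 0.175, 0.0], [0.175, 0.985, -0.0], [-0.0, 0.0, -1.0]]
wrist_force: [0.1, -0.6, 0.6]
gripper_width: 0.448
gripper_force: 0.0
```

```bash
python3 -c "from h import *;go(.450,.255,.199,79.8)"
```

```text
t 3.6 at [0.4508 0.2548 0.0496] yaw 79.92 F [ 0.1 -0.6  0.6] w 0.4483409097825846 j [  47.   23.  -27.    0.  -40. -148.]
shift [ 8.000e-04  1.000e-04 -1.494e-01] rot [0.   0.   0.12]
```

Emit:
{"op": "move_tool", "data": {
  "segments": [0,0,0,0,0,0,0,0,0,0,0,0,0,0,0,0,0,0,0,0,0,0,0,0,0,0,0,0,0,0,0,0,0,0,0,0,0,0,0,0,0,0]
}}

```text
time_s: 4.2
tcp_pos: [0.4508, 0.2548, 0.0495]
ee_rot: [[-0.985, 0.175, -0.0], [0.175, 0.985, 0.0], [0.0, 0.0, -1.0]]
wrist_force: [-0.2, -0.0, -1.0]
gripper_width: 0.209
gripper_force: 30.0
```

Gripped: opening 0.209 is about 18 mm, which matches the handle thickness. Now I'll lift.

Scaled: -0.15 m is -15, -0.14 m is -14.

Emit:
{"op": "move_tool", "data": {
  "segments": [0,0,0,-1,0,0,0,0,0,0,-3,0,0,0,0,0,0,-6,0,0,0,0,0,0,-9,0,0,0,0,0,0,-12,0,0,0,0,0,0,-14,0,0,0,0,0,0,-15,0,0,0,0,0,0,-15,0,0,0]
}}

```text
time_s: 5.0
tcp_pos: [0.4508, 0.2549, 0.2006]
ee_rot: [[-0.985, 0.175, 0.001], [0.175, 0.985, 0.002], [-0.001, 0.002, -1.0]]
wrist_force: [0.1, 1.0, -3.4]
gripper_width: 0.206
gripper_force: 30.0
```

```bash
python3 -c "from h import *;go(.458,-.0183,.199,75.2)"
```

```text
t 5.0 at [0.4508 0.2549 0.2006] yaw 79.91 F [ 0.1  1.  -3.4] w 0.20622290692862924 j [  47.   13.  -16.   -0.  -61. -148.]
shift [-0.0549 -0.2677  0.0011] rot [0.11 0.05 4.71]
```

Emit:
{"op": "move_tool", "data": {
  "segments": [0,-0.5,-2.5,0,0,0,0,0,-1.4,-7,0,0,0,1,0,-2.4,-11.5,0,0,0,2,0,-3.3,-16,0,0,0,3,0,-4.2,-20.5,0,0,0,4,0,-5,-24,0,0,0,4.7,0,-5.4,-26,0,0,0,4.7,0,-5.5,-26.77,0,0,0,4.7]
}}

```text
time_s: 5.8
tcp_pos: [0.4565, -0.0204, 0.1978]
ee_rot: [[-0.966, 0.258, -0.004], [0.258, 0.966, -0.001], [0.004, -0.002, -1.0]]
wrist_force: [0.8, 0.3, -3.9]
gripper_width: 0.203
gripper_force: 30.0
```

Emit:
{"op": "move_tool", "data": {
  "segments": [0,0,0,0,0,0,0,0,0,0,0,0,0,0,0,0,0,0,0,0,0]
}}

```text
time_s: 6.1
tcp_pos: [0.458, -0.0176, 0.1992]
ee_rot: [[-0.967, 0.254, -0.001], [0.254, 0.967, 0.0], [0.001, -0.0, -1.0]]
wrist_force: [-0.2, 0.3, -4.5]
gripper_width: 0.203
gripper_force: 30.0
```

Run:
```python
from h import *
from station import r, cams, sense
np.set_printoptions(precision=4,suppress=True)
go(.458,-.0183,.199,75.2)
for n in("top","side"):
    c=cams.capture(n);np.savez(f"{n}2.npz",**c);a=c["pixels"][:,:,::-1]
    cv2.imwrite(f"pics/{n}2.png",cv2.resize(a[100:300,180:400],(660,600)))
```

```text
t 6.1 at [ 0.458  -0.0176  0.1992] yaw 75.29 F [-0.2  0.3 -4.5] w 0.20253048619729072 j [  18.    7.  -24.   -0.  -59. -123.]
shift [-0.0002 -0.0007  0.0002] rot [-0.   -0.03  0.09]
```

View pics/top2.png

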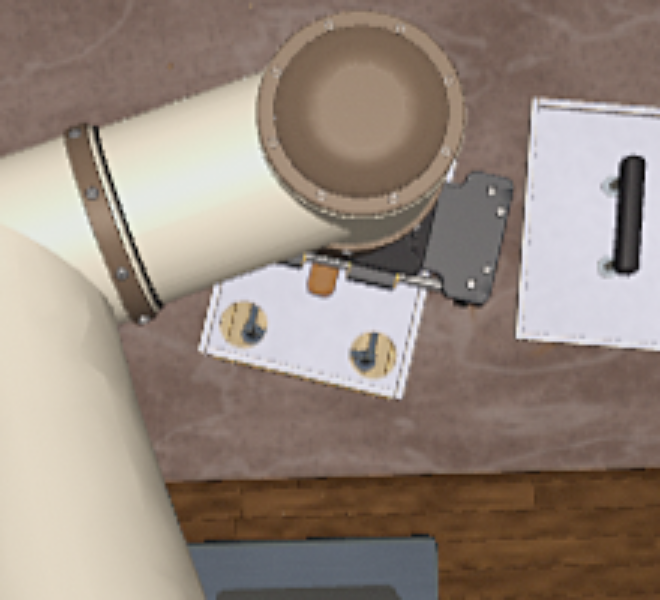

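View pics/side2.png

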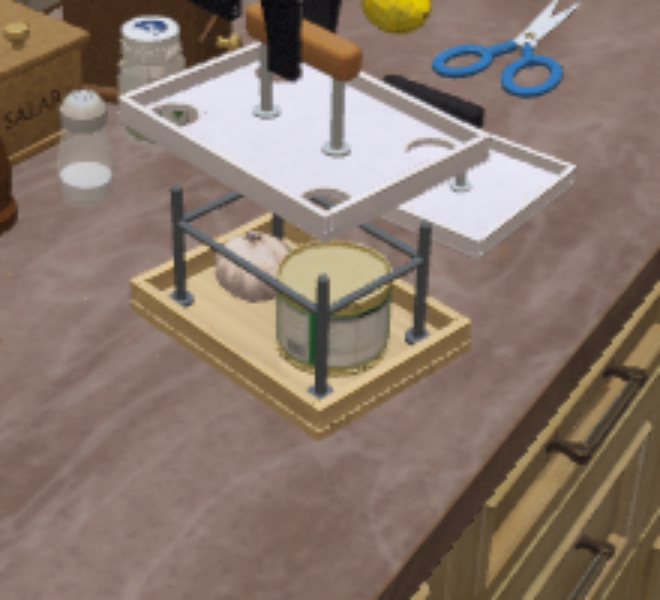

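The top crop shows both near posts inside their holes, at crop (243,323) and (372,354). The side crop shows the tray level above the posts. I'll measure the two visible holes against the posts.

Run:
```python
from h import *
np.set_printoptions(precision=4,suppress=True)
T=dict(np.load("top2.npz"));S=dict(np.load("side2.npz"))
g=T["pixels"].min(2);w=box(g>150,245,325,180,235)
cnt=max(cv2.findContours(w.astype(np.uint8),0,2)[0],key=cv2.contourArea)
hull=np.zeros_like(g);cv2.drawContours(hull,[cv2.convexHull(cnt)],0,1,-1)
n,l,st,ce=cv2.connectedComponentsWithStats(((hull>0)&~w).astype(np.uint8))
q=[]
for i in range(1,n):
    if st[i,4]>100 and ce[i][1]>200:print(st[i],ce[i],plane(T,*ce[i],.152));
p,u,v=pts(T,w);k=(p[:,2]>.14)&(p[:,2]<.165);p=p[k]
c=np.linalg.lstsq(np.c_[p[:,:2],np.ones(len(p))],p[:,2],rcond=None)[0];print("top slope",c[:2],np.median(p[:,2]))
g=S["pixels"].min(2);p,u,v=pts(S,box(g>140,215,345,110,180));p=p[(p[:,2]>.146)&(p[:,2]<.162)]
c=np.linalg.lstsq(np.c_[p[:,:2],np.ones(len(p))],p[:,2],rcond=None)[0];print("side slope",c[:2],np.median(p[:,2]),len(p))
```

```text
[253 201  16  15 181] [260.7182 207.6077] [0.4019 0.0441 0.152 ]
[297 211  15  15 173] [304.0925 217.9711] [ 0.3783 -0.0435  0.152 ]
top slope [-0.0129  0.0048] 0.1553644598921024
side slope [0.0009 0.0027] 0.15697807844871228 2300
```

The holes are within about 1 mm of the posts and the tray is level, so I can lower it. The seat is about 74 mm down.

Scaled: 0.069 m is 6.9, 0.067 m is 6.7.

Emit:
{"op": "move_tool", "data": {
  "segments": [0,0,0,1.2,0,0,0,0,0,0,2.6,0,0,0,0,0,0,4,0,0,0,0,0,0,5.3,0,0,0,0,0,0,6.2,0,0,0,0,0,0,6.7,0,0,0,0,0,0,6.9,0,0,0,0,0,0,6.9,0,0,0]
}}

```text
time_s: 7.0
tcp_pos: [0.4583, -0.0183, 0.1307]
ee_rot: [[-0.967, 0.255, 0.0], [0.255, 0.967, -0.0], [-0.0, 0.0, -1.0]]
wrist_force: [0.2, -0.5, -4.3]
gripper_width: 0.203
gripper_force: 30.0
```

Scaled: 0.004 m is 0.4, 0.003 m is 0.3.

Emit:
{"op": "move_tool", "data": {
  "segments": [0,0,0,0.2,0,0,0,0,0,0,0.3,0,0,0,0,0,0,0.4,0,0,0,0,0,0,0.4,0,0,0,0,0,0,0.4,0,0,0]
}}

```text
time_s: 7.5
tcp_pos: [0.4581, -0.0185, 0.1266]
ee_rot: [[-0.967, 0.255, 0.0], [0.255, 0.967, 0.0], [-0.0, 0.0, -1.0]]
wrist_force: [-0.7, -0.8, -4.8]
gripper_width: 0.202
gripper_force: 30.0
```

Emit:
{"op": "move_tool", "data": {
  "segments": [0,0,0,0.1,0,0,0,0,0,0,0.1,0,0,0,0,0,0,0.2,0,0,0,0,0,0,0.2,0,0,0,0,0,0,0.2,0,0,0]
}}

```text
time_s: 8.0
tcp_pos: [0.4582, -0.0184, 0.1254]
ee_rot: [[-0.967, 0.255, 0.001], [0.255, 0.967, -0.0], [-0.001, 0.0, -1.0]]
wrist_force: [-3.3, 2.2, 5.7]
gripper_width: 0.205
gripper_force: 30.0
```

Force has reversed from -4.8 to +5.7 N, so the tray has contacted the rails. I'll look before releasing.

Run:
```python
from h import *
from station import r, cams, sense
c=cams.capture("side");cv2.imwrite("pics/side3.png",cv2.resize(c["pixels"][110:260,200:360,::-1],(640,600)))
```

```text
(no output)
```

View pics/side3.png

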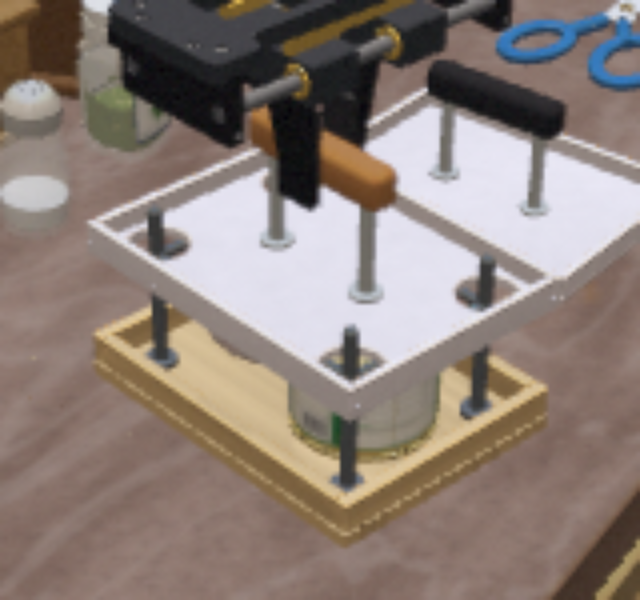

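Three posts come up through their holes, at (155,230), (485,275) and (350,345), and the fourth is hidden behind the finger. The tray is level, so I'll release it and go straight up.

Emit:
{"op": "move_tool", "data": {
  "segments": [0.3,0,0,0,0,0,0,0.6,0,0,0,0,0,0,1,0,0,0,0,0,0,1,0,0,0,0,0,0,1,0,0,0,0,0,0,1,0,0,0,0,0,0,1,0,0,0,0,0,0,1,0,0,0,0,0,0]
}}

```text
time_s: 8.85
tcp_pos: [0.4581, -0.0184, 0.1245]
ee_rot: [[-0.967, 0.255, 0.0], [0.255, 0.967, -0.0], [-0.0, -0.0, -1.0]]
wrist_force: [-0.1, -0.4, 0.3]
gripper_width: 0.848
gripper_force: 0.0
```

Scaled: -0.12 m is -12, -0.09 m is -9.

Emit:
{"op": "move_tool", "data": {
  "segments": [1,0,0,-1,0,0,0,1,0,0,-3,0,0,0,1,0,0,-6,0,0,0,1,0,0,-9,0,0,0,1,0,0,-12,0,0,0,1,0,0,-12,0,0,0,1,0,0,-12,0,0,0]
}}

```text
time_s: 9.55
tcp_pos: [0.4581, -0.0183, 0.2456]
ee_rot: [[-0.967, 0.255, 0.002], [0.255, 0.967, 0.001], [-0.002, 0.002, -1.0]]
wrist_force: [0.2, 0.2, -0.6]
gripper_width: 0.999
gripper_force: 0.0
```

Run:
```python
from h import *
from station import r, cams, sense
c=cams.capture("side");cv2.imwrite("pics/side4.png",cv2.resize(c["pixels"][110:260,200:360,::-1],(640,600)))
g=c["pixels"].min(2);p,u,v=pts(c,box(g>140,222,335,145,210))
k=(p[:,2]>.07)&(p[:,2]<.09)&(abs(p[:,1]+.018)<.06)&(abs(p[:,0]-.458)<.08);p=p[k]
print(np.linalg.lstsq(np.c_[p[:,:2],np.ones(len(p))],p[:,2],rcond=None)[0][:2],np.median(p[:,2]),len(p))
h=handle(c,(230,330,110,180));q=pts(c,h)[0];q=q[q[:,2]>.12];print("handle",np.round(cv2.minAreaRect((q[:,:2]*1000).astype(np.float32))[0]),q[:,2].max(),len(q))
```

```text
[-0.00157881 -0.0009462 ] 0.08313241675026162 2103
handle [456. -16.] 0.15788038661256676 427
```

View pics/side4.png

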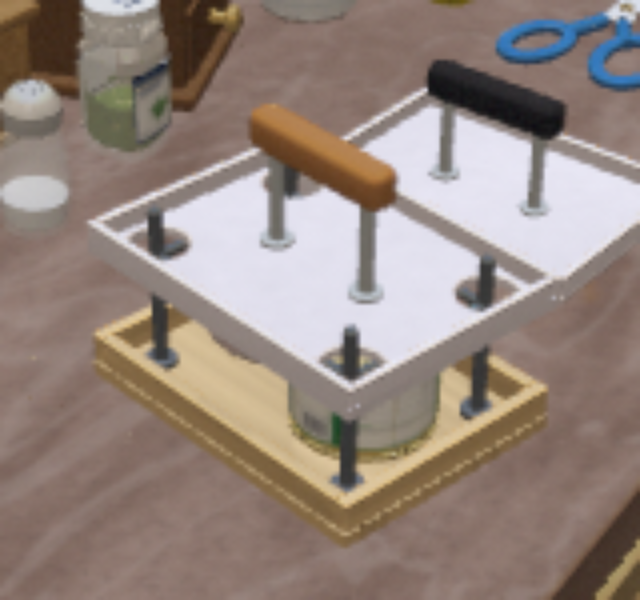

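All four posts are through, including the fourth at (290,180). The tray's slope is below 0.2°, and the tin and plain tray are in place.

```bash
python3 -c "from station import r, cams, sense;print(r.finish_job())"
```

```text
the job is handed in; nothing more can be done
None
```

The holed tray lies level on the stand's rails with all four posts through its corner holes, the gripper is clear, the tin and plain tray look unmoved in the last picture, and the job was handed in at about 9.6 s; no verdict was returned.

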